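# Find the recovery beacon with its battery in and show it to the camera

## Robot

A 6-joint arm with a two-finger parallel gripper is mounted at the origin on the work surface. World frame = base frame: x ahead of the robot, y to its left, z up, the work surface at z = 0. Lengths are in m, angles in rad, forces in N, time in s.
With the tool pointing down it reaches from about 0.375 to 0.975 m from the base axis. Payload 3.8 kg.
Tool frame: the origin (TCP) lies at the very end of the fingers, on their centre line; the grasp point (between the pads) lies 19 mm behind it; z points along the fingers, y is the line along which they close (so a half turn about z gives the same grasp; the last joint's range is limited). The gripper opens to 85 mm and grips with 20 to 120 N. Pads are 22 mm wide; open, the fingers measure 114 mm over their backs; the gripper's body (76 mm by 85 mm) begins 54 mm behind the grasp point. The pads swing forward as they close: fully open they stand 13 mm farther back than shut.
Start: joints at [1.069, 0.264, 1.604, -0, 1.274, -0.037], TCP at [0.303, 0.603, 0.231] pointing down, gripper open.
Joint ranges: [-2.63, 2.63], [-0.94, 2.18], [0.31, 2.57], [-1.31, 4.45], [0, 2.66], [-2.55, 2.55]. Speed limits (rad/s): [2.57, 2.57, 3.14, 3.14, 3.14, 3.14].

## Interface

Orientations are given as a rotation vector (axis times angle).
In Python, from workcell import read_state, read_camera, calibration, finish_job gives the robot as it stands.
- The arm moves only by the tool step_arm, never from a script. Its argument "commands" is a list of rows, each an object of numbers: "fingers": the gripper's target within -1 to 1 (shut at 1, half-way at 0, fully open at -1); "dx", "dy", "dz": the shift along the tool's x, y, z in m; "roll": the turn about the tool's z in degrees. In form: [{"fingers": .., "dx": .., "dy": .., "dz": .., "roll": ..}, ...]. A call has 1 to 8 rows; each row is the pose to reach, as a shift and turn from the pose commanded when the call began, along the tool's axes at that moment; what a row does not reach only later rows make up. A row lasts 1/8 s, in which the tool goes at most 62.5 mm and 10.7 degrees, less where a joint would pass 70% of its speed; a pose out of reach is approached as far as the arm can. A call with a gripper value outside its range is refused whole. The fingers move at their own pace and stop on an object; "squeeze" is the grip in N (left out, the last holds). Time passes only in rows, so rows that repeat a pose let the fingers close. It gives the time, the measured TCP pose, the force, the opening and the grip force at its end, in the units of the state.
- read_state(): the state, without advancing time (a new reading comes with each control period).
- read_camera(name): name is "scene" or "side" or "wrist"; returns (picture, depth): 420x560x3 uint8, blue, green, red; 420x560 float32, m along the optical axis (not along the pixel's ray), 0 where there is no reading.
- calibration(name): a dict with "intrinsics" (3x3 intrinsics, pixels), "world_to_cam" (4x4, takes a point from world to camera coordinates). Camera axes: x right, y up, looking along -z (the intrinsics and any distortion apply to the point x, -y, -z); pixel columns grow to the right and rows downward; lengths in m; the calibration is good to about 2 mm. A picture is of the moment at which its call begins: read the wrist's pose just before it. calibration takes no time and is no camera call; for the wrist camera it gives the pose at the moment of the call.
- finish_job(): hands the job in; it is judged then, once.
The state is a dict: "time": time; "q": joint angles; "joint_vel": joint speeds; "joint_torque": joint torques, N m; "tool_pos": TCP position; "tcp_rot": TCP orientation; "wrist_force": force on the tool from outside, world axes, zero at the start; "torque": the same for the moment, N m; "width": opening from 0.0 (shut) to 1.0 (fully open); "grip_force": force on a finger pad.
Only numpy, scipy, OpenCV 4.12 (cv2) and the standard library are available. Lean on these libraries where they do the work, as an engineer would, in place of code of your own. Each camera call takes 0.05 s, during which the arm holds its last target. There are 200 camera calls.

## Task

First swing the stiff camera arm round by its upright knob until the camera looks straight across the middle of the black rubber mat, and leave it there. Then find which of the two look-alike beacons in the rack is the heavier (its battery is in): lift one out, feel its weight and stand it on the pink foam pad, then lift the other one out and compare. The lighter one must be left standing upright on the pad, and you finish while still holding the heavier one upright in the air above the middle of the mat, the middle of its tube at the height of the camera's lens and in front of it; knock nothing over and leave the other things on the table alone.

Things in the scene. Friction and masses are not known exactly. Their poses are not given: they have to be found in the camera images.
- beacon_1: upright aluminium tube 44 mm in diameter, 100 mm high, with a black cap on top 32 mm wide, 20 mm high; one of two look-alikes. Origin at the centre of its underside, z up; mid-tube 50 mm above. Starts in a well of the rack, underside 10 mm above the table. The two weigh 0.3 to 0.8 kg and differ by at least 0.2 kg; which is heavier varies
- beacon_2: upright aluminium tube 44 mm in diameter, 100 mm high, with a black cap on top 32 mm wide, 20 mm high; one of two look-alikes. Origin at the centre of its underside, z up; mid-tube 50 mm above. Starts in a well of the rack, underside 10 mm above the table. The two weigh 0.3 to 0.8 kg and differ by at least 0.2 kg; which is heavier varies
- rack: fixed grey plastic block 200 x 90 x 25 mm (x, y, z) with two round wells 15 mm deep and 48 mm wide, centred at x = -60 and +60 mm, y = 0. Origin at the centre of its underside, on the table
- pad: fixed pink foam slab, firm, 240 x 120 x 20 mm (x, y, z): room for both beacons side by side along its x. Origin at the centre of its underside, top 20 mm above
- mat: thin black rubber mat fixed flat on the table, 120 x 120 x 3 mm; origin at its centre, on the table
- camera_arm (a joint): angle (rad) of the camera arm about its upright hinge, counter-clockwise from above, -0.2 to 2.2; the camera looks from the hinge outward along the arm, and at 0 it looks along world -x, at 1.57 along world -y. Stiff (about 0.4 N m, 3 N at the knob): it stays where it is left
- camera_hinge (a point): point on the axis of the arm's upright hinge, at lens height, 120 mm above the table; the stand is a round steel foot 90 mm across with a 24 mm post, top 144 mm above the table
- camera_handle (a point): on the upright round aluminium knob on top of the camera, 20 mm in diameter, 53 mm high (142 to 195 mm above the table), 140 mm from the hinge: the point on its axis 20 mm below its top. Camera box 65 long, 52 wide, 44 mm high, its top 142 mm above the table
- camera_lens (a point): centre of the lens's front face, 190 mm from the hinge, 120 mm above the table; x axis is the direction the camera looks, z up
- mug: white mug, 80 mm across, 95 mm high, origin under its centre; a bystander
- screwdriver: lying screwdriver, about 200 mm long; a bystander
- wrench: lying spanner, about 180 mm long; a bystander
- grease_jar: white jar with black cap, 60 mm across, 75 mm high, origin under its centre; a bystander
- tin: small steel tin, 52 mm across, 35 mm high, origin under its centre; a bystander
- tape_roll: black roll of tape lying flat, 90 mm across, 25 mm high; a bystander
- clamp_collar: steel clamp collar lying flat, 54 mm across, 18 mm high; a bystander

How it is judged:
By the outcome, as a careful person would: the job done as asked, in the order asked, and still so for the second after the job is handed in, while the arm keeps its last pose, push and grip.
It also fails if it takes over 72 s, if anything falls off the work surface, if the arm or the gripper's body presses on something with over 40 N, if the wrist force passes 120 N, or if a joint passes its speed limit or range.

## Working session

There is one attempt and no reset: what is moved stays moved. The work goes in short steps, Python scripts to look and compute and a tool call to move; the robot and the scene stay as the last step left them, time stands still between calls to the robot, and variables do not carry over. Pictures are saved under pics/ and viewed, at most 10 in all, crops included, and the job is handed in when it is done.

Besides the shell and the picture viewer there is one more tool, called in YAML: its name, and indented under it one key for each argument. step_arm: Moves the arm, as the interface text tells. Its arguments: {"type":"object","properties":{"commands":{"type":"array","items":{"type":"object","properties":{"fingers":{"type":"number"},"dx":{"type":"number"},"dy":{"type":"number"},"dz":{"type":"number"},"roll":{"type":"number"}}}},"squeeze":{"type":"number"}},"required":["commands"]}

```bash
mkdir -p pics
cat > h.py <<'E'
import numpy as np, cv2
from workcell import *
def snap(n,tag):
    c=calibration(n); im,d=read_camera(n); cv2.imwrite(f'pics/{tag}.png',im); np.savez(f'{tag}.npz',im=im,d=d,K=c['intrinsics'],T=c['world_to_cam']); return im,d,c
def cloud(tag):
    z=np.load(tag+'.npz'); d=z['d']; K=z['K']; v,u=np.indices(d.shape)
    p=np.stack([(u-K[0,2])*d/K[0,0],-(v-K[1,2])*d/K[1,1],-d,np.ones_like(d)],-1)
    w=p@np.linalg.inv(z['T']).T; w=w[...,:3]; w[d<=0]=np.nan; return z['im'],w
E
python3 - <<'E'
from h import *
s=read_state();print(s)
for n in('scene','side'):
    im,d,c=snap(n,n+'0');print(n,c,(d>0).mean())
E
```

```text
{'time': 0.0, 'q': array([ 1.06912455e+00,  2.64796915e-01,  1.60538258e+00,  4.22742672e-06,
        1.27369912e+00, -3.69014278e-02]), 'joint_vel': array([ 1.18414897e-03, -5.23041077e-04,  8.99007769e-05,  1.64783758e-03,
        1.20995213e-03,  1.23982584e-03]), 'joint_torque': array([-2.33693763e-04, -5.15109408e+01, -3.67319870e+01, -3.70933076e-04,
        1.28739982e-02, -1.75140184e-05]), 'tool_pos': array([0.30219394, 0.60275273, 0.22992791]), 'tcp_rot': array([-0.7233669 , -3.05654829,  0.00345901]), 'wrist_force': array([ 0.38438192, -0.49571866,  0.92167471]), 'torque': array([0.00545369, 0.00203752, 0.01507074]), 'grip_force': 0.0, 'width': 1.0004282682950052}
scene {'intrinsics': array([[382.12528475,   0.        , 280.80234907],
       [  0.        , 382.12528475, 212.37628167],
       [  0.        ,   0.        ,   1.        ]]), 'world_to_cam': array([[ 0.8162926 ,  0.57763277,  0.00260298, -0.4650954 ],
       [-0.46322549,  0.6519104 ,  0.60036236,  0.16336112],
       [ 0.34509206, -0.49127712,  0.79972386, -1.26661227],
       [ 0.        ,  0.        ,  0.        ,  1.        ]])} 0.9958843537414966
side {'intrinsics': array([[398.19516009,   0.        , 287.33512773],
       [  0.        , 398.19516009, 213.38887218],
       [  0.        ,   0.        ,   1.        ]]), 'world_to_cam': array([[ 0.80287755, -0.59609528, -0.00761931, -0.44396669],
       [ 0.44034279,  0.58438296,  0.6816119 , -0.33683155],
       [-0.40185304, -0.550606  ,  0.73167422, -0.75791275],
       [ 0.        ,  0.        ,  0.        ,  1.        ]])} 0.9957270408163266
```

View pics/scene0.png

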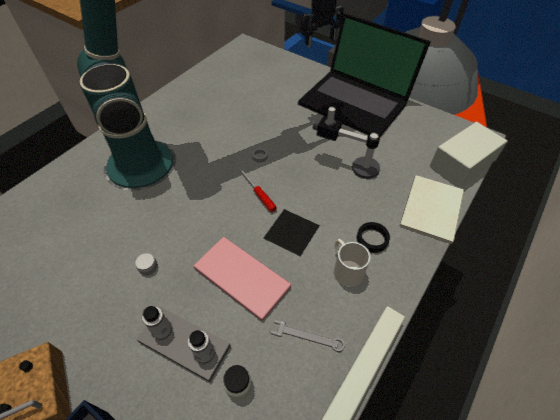

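View pics/side0.png

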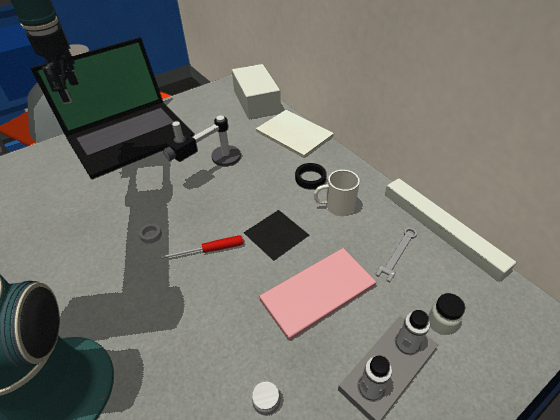

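The scene view shows the stand's foot at about (366,166), the post top at (373,140) and the camera knob at (331,115). It also shows the mat at (292,231), the pad at (243,277), and the rack with caps at (152,314) and (199,339). The mug is at (352,262) and the jar at (237,380). The side view matches: post (221,122), knob (178,130), mat (277,234), rack caps (378,364) and (418,320).

Run:
```python
from h import *
for t,boxes in (('scene0',dict(post=(366,132,381,146),foot=(350,152,382,180),knob=(324,105,338,122),cam=(315,118,345,140),capA=(142,305,163,321),capB=(188,330,210,346),rack=(135,305,232,380),mug=(332,240,372,288),jar=(220,362,255,398))),
 ('side0',dict(post=(212,114,230,128),foot=(208,145,244,168),knob=(170,120,186,142),cam=(155,130,200,162),capA=(365,352,393,374),capB=(405,308,432,330),rack=(338,315,440,420),mug=(315,168,362,216),jar=(430,290,468,335)))):
    im,w=cloud(t)
    for k,(a,b,c,e) in boxes.items():
        p=w[b:e,a:c].reshape(-1,3); p=p[p[:,2]>.012]
        lo,hi={'post':(.11,.16),'foot':(.004,.03),'knob':(.16,.2),'cam':(.135,.146),'capA':(.125,.14),'capB':(.125,.14),'rack':(.015,.035),'mug':(.085,.11),'jar':(.06,.09)}[k]
        p=p[(p[:,2]>lo)&(p[:,2]<hi)]
        if len(p): print(t,k,len(p),'med',np.median(p,0).round(3),'min',np.percentile(p,2,axis=0).round(3),'max',np.percentile(p,98,axis=0).round(3))
    hsv=cv2.cvtColor(im,cv2.COLOR_BGR2HSV)
    pink=cv2.inRange(hsv,(165,60,120),(180,255,255))|cv2.inRange(hsv,(0,60,180),(6,140,255))
    blk=((im.max(2)<45)&(abs(w[...,2])<.012)&(w[...,0]>.3)).astype('uint8')*255
    for n,m in(('pad',pink),('mat',blk)):
        m=cv2.morphologyEx(m,cv2.MORPH_OPEN,np.ones((3,3)))
        cs,_=cv2.findContours(m,0,1)
        for c in sorted(cs,key=cv2.contourArea)[-2:]:
            mm=np.zeros(m.shape,'uint8');cv2.drawContours(mm,[c],-1,1,-1)
            p=w[mm>0]; p=p[~np.isnan(p[:,0])]
            print(t,n,len(p),cv2.boundingRect(c),np.median(p[:,2]).round(3),cv2.minAreaRect(p[:,:2].astype('float32')))
    # rack top
    p=w.reshape(-1,3)
```

```text
scene0 post 151 med [0.62  0.399 0.136] min [0.601 0.389 0.116] max [0.637 0.417 0.146]
scene0 foot 351 med [0.624 0.399 0.015] min [0.579 0.365 0.012] max [0.66  0.444 0.024]
scene0 knob 83 med [0.484 0.376 0.183] min [0.474 0.371 0.161] max [0.491 0.389 0.198]
scene0 cam 215 med [0.487 0.372 0.142] min [0.44  0.353 0.136] max [0.515 0.407 0.145]
scene0 capA 171 med [ 0.479 -0.36   0.131] min [ 0.464 -0.374  0.126] max [ 0.493 -0.347  0.134]
scene0 capB 187 med [ 0.598 -0.343  0.131] min [ 0.583 -0.356  0.126] max [ 0.611 -0.328  0.134]
scene0 rack 2404 med [ 0.538 -0.362  0.026] min [ 0.447 -0.403  0.019] max [ 0.637 -0.3    0.03 ]
scene0 mug 272 med [0.762 0.037 0.094] min [0.724 0.    0.085] max [0.8   0.078 0.098]
scene0 jar 573 med [ 0.702 -0.35   0.076] min [ 0.677 -0.373  0.068] max [ 0.726 -0.325  0.079]
scene0 pad 3576 (195, 238, 94, 79) 0.021 ((0.5374982953071594, -0.13506348431110382), (0.11694225668907166, 0.2380855679512024), 87.24405670166016)
scene0 mat 30 (440, 15, 7, 5) 0.001 ((0.45563921332359314, 1.5364429950714111), (0.03358277678489685, 0.023488538339734077), 34
[... 722 characters left out ...]
d [ 0.537 -0.363  0.025] min [ 0.438 -0.402  0.018] max [ 0.672 -0.301  0.03 ]
side0 mug 244 med [0.759 0.037 0.092] min [0.723 0.001 0.086] max [0.799 0.077 0.096]
side0 jar 594 med [ 0.697 -0.35   0.074] min [ 0.675 -0.374  0.062] max [ 0.725 -0.325  0.077]
side0 pad 4875 (260, 249, 115, 87) 0.019 ((0.537906289100647, -0.13118085265159607), (0.12946705520153046, 0.23929114639759064), 88.1707763671875)
side0 mat 35 (107, 166, 11, 6) 0.006 ((0.3170284032821655, 0.5581720471382141), (0.032097961753606796, 0.006555677857249975), 3.5229220390319824)
side0 mat 1630 (246, 211, 61, 48) 0.002 ((0.5628126263618469, 0.061882343143224716), (0.12003763020038605, 0.1198001429438591), 5.5584821701049805)
```

```bash
cat >> h.py <<'E'
from scipy.spatial.transform import Rotation as R
def rel(targets):
    "targets: (x,y,z,yaw of tool y in deg, mod 180 unwrapped)"
    s=read_state(); M=R.from_rotvec(s['tcp_rot']).as_matrix(); yaw=np.degrees(np.arctan2(M[1,1],M[0,1]))
    print('pos',s['tool_pos'].round(4),'yaw',yaw.round(1),'tilt',M[:,2].round(3),'q6',s['q'][5].round(2),'t',s['time'],'F',s['wrist_force'].round(2),'w',round(s['width'],3))
    for x,y,z,a in targets:
        print((M.T@(np.array([x,y,z])-s['tool_pos'])).round(4),'roll',round(yaw-a,1))
E
python3 -c "
from h import *
rel([(.482,.380,.235,100-180),(.482,.380,.156,100-180)])"
```

```text
pos [0.3022 0.6028 0.2301] yaw 63.4 tilt [-0.001 -0.002 -1.   ] q6 -0.04 t 0.1 F [-0.37 -0.75  0.5 ] w 1.0
[-0.2606 -0.1186 -0.0047] roll 143.4
[-0.2606 -0.1185  0.0743] roll 143.4
```

step_arm:
  commands:
    - {"fingers":-1,"dx":-0.04,"dy":-0.02,"dz":-0.02,"roll":10}
    - {"fingers":-1,"dx":-0.08,"dy":-0.04,"dz":-0.02,"roll":20}
    - {"fingers":-1,"dx":-0.12,"dy":-0.06,"dz":-0.02,"roll":30}
    - {"fingers":-1,"dx":-0.16,"dy":-0.08,"dz":-0.02,"roll":40}
    - {"fingers":-1,"dx":-0.2,"dy":-0.1,"dz":-0.02,"roll":50}
    - {"fingers":-1,"dx":-0.24,"dy":-0.11,"dz":-0.02,"roll":60}
    - {"fingers":-1,"dx":-0.26,"dy":-0.119,"dz":-0.02,"roll":70}
    - {"fingers":-1,"dx":-0.2606,"dy":-0.1186,"dz":-0.02,"roll":80}

```text
time: 1.1
tool_pos: [0.4833, 0.3787, 0.2506]
tcp_rot: [2.527, 1.866, -0.002]
wrist_force: [-0.5, -0.2, -0.3]
width: 0.999
grip_force: 0.0
```

step_arm:
  commands:
    - {"fingers":-1,"roll":10}
    - {"fingers":-1,"roll":20}
    - {"fingers":-1,"roll":30}
    - {"fingers":-1,"roll":40}
    - {"fingers":-1,"roll":50}
    - {"fingers":-1,"roll":60}
    - {"fingers":-1,"roll":63}
    - {"fingers":-1,"roll":63.4}

```text
invalid input
```

```bash
python3 -c "
from h import *
rel([(.482,.380,.156,100-180)])
snap('wrist','w1')
im,w=cloud('w1')
p=w[(w[...,2]>.185)&(w[...,2]<.2)];print(len(p),p.min(0),p.max(0),np.median(p,0))
p=w[(w[...,2]>.165)&(w[...,2]<.2)];print(len(p),p.min(0),p.max(0))
"
```

```text
pos [0.4833 0.3787 0.2506] yaw -17.1 tilt [-0.001 -0.001 -1.   ] q6 0.92 t 1.1 F [-0.54 -0.22 -0.26] w 0.999
[ 0.001  -0.0016  0.0946] roll 62.9
693 [0.471134   0.37652921 0.18515587] [0.49084999 0.395548   0.19729485] [0.48157125 0.3874261  0.19509975]
863 [0.471134   0.37652921 0.16500285] [0.49084999 0.39565151 0.19729485]
```

step_arm:
  commands:
    - {"fingers":-1,"dx":0,"dy":0,"dz":0,"roll":10}
    - {"fingers":-1,"dx":0,"dy":0,"dz":0,"roll":20}
    - {"fingers":-1,"dx":0,"dy":0,"dz":0,"roll":30}
    - {"fingers":-1,"dx":0,"dy":0,"dz":0,"roll":40}
    - {"fingers":-1,"dx":0,"dy":0,"dz":0,"roll":50}
    - {"fingers":-1,"dx":0,"dy":0,"dz":0,"roll":60}
    - {"fingers":-1,"dx":0,"dy":0,"dz":0,"roll":63}
    - {"fingers":-1,"dx":0,"dy":0,"dz":0,"roll":63}

```text
time: 2.15
tool_pos: [0.4819, 0.3806, 0.2508]
tcp_rot: [3.128, 0.289, -0.001]
wrist_force: [0.2, 0.4, 0.2]
width: 1.001
grip_force: 0.0
```

```bash
python3 -c "
from h import *
rel([(.482,.380,.156,100-180)])
snap('wrist','w2')
im,w=cloud('w2')
p=w[(w[...,2]>.185)&(w[...,2]<.2)];print(len(p),p.min(0),p.max(0),np.median(p,0))
p=w[(w[...,2]>.138)&(w[...,2]<.146)];print(len(p),np.percentile(p,1,axis=0),np.percentile(p,99,axis=0))
"
```

```text
pos [0.4819 0.3806 0.2508] yaw -79.5 tilt [-0.001 -0.    -1.   ] q6 2.01 t 2.15 F [0.17 0.39 0.19] w 1.001
[0.0001 0.0006 0.0948] roll 0.5
686 [0.47148745 0.37562561 0.18500489] [0.49081259 0.39527192 0.19715491] [0.48272816 0.3856732  0.19509337]
3995 [0.44846713 0.35817927 0.13863651] [0.62698989 0.42084247 0.14586453]
```

View pics/w2.png

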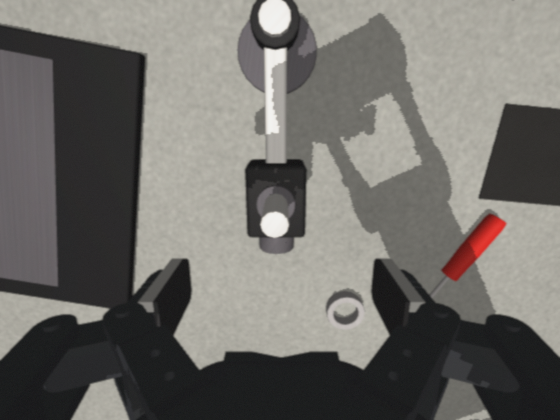

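The wrist view shows the knob top at (274,224), centred between the open fingers to within about 5 mm. The post is at (274,15).

step_arm:
  commands:
    - {"fingers":-1,"dx":0,"dy":0,"dz":0.04,"roll":0}
    - {"fingers":-1,"dx":0,"dy":-0.002,"dz":0.08,"roll":0}
    - {"fingers":-1,"dx":0,"dy":-0.002,"dz":0.093,"roll":0}
    - {"fingers":-1,"dx":0,"dy":-0.002,"dz":0.093,"roll":0}
    - {"fingers":1,"dx":0,"dy":-0.002,"dz":0.093,"roll":0}
    - {"fingers":1,"dx":0,"dy":-0.002,"dz":0.093,"roll":0}
    - {"fingers":1,"dx":0,"dy":-0.002,"dz":0.093,"roll":0}
    - {"fingers":1,"dx":0,"dy":-0.002,"dz":0.093,"roll":0}
  squeeze: 25

```text
time: 3.2
tool_pos: [0.4824, 0.3832, 0.1594]
tcp_rot: [-3.127, -0.284, -0.002]
wrist_force: [-0.9, 1.2, 2.5]
width: 0.226
grip_force: 25.0
```

```bash
python3 -c "
from h import *
h=np.array([.620,.404]); a0=np.arctan2(.404-.382,.620-.482)
a1=np.arctan2(.404-.0625,.620-.563);print(a0,a1)
t=[]
for k in range(0,17,2):
  a=a0+(a1-a0)*k/16; p=h-.14*np.array([np.cos(a),np.sin(a)]); t.append((p[0],p[1],.158,-79.5+np.degrees(a-a0)))
rel(t)"
```

```text
0.15808997112168588 1.405410232480647
pos [0.4824 0.3832 0.1594] yaw -79.6 tilt [ 0.001  0.002 -1.   ] q6 2.02 t 3.2 F [-0.87  1.23  2.46] w 0.226
[-0.0008  0.0011  0.0014] roll -0.1
[0.0004 0.0229 0.0014] roll -9.1
[0.0049 0.0442 0.0013] roll -18.0
[0.0128 0.0645 0.0013] roll -26.9
[0.0237 0.0834 0.0013] roll -35.9
[0.0373 0.1004 0.0013] roll -44.8
[0.0535 0.115  0.0013] roll -53.7
[0.0717 0.127  0.0013] roll -62.7
[0.0916 0.136  0.0013] roll -71.6
```

step_arm:
  commands:
    - {"fingers":1,"dx":0.0004,"dy":0.022,"dz":0,"roll":-9}
    - {"fingers":1,"dx":0.005,"dy":0.044,"dz":0,"roll":-18}
    - {"fingers":1,"dx":0.013,"dy":0.064,"dz":0,"roll":-27}
    - {"fingers":1,"dx":0.024,"dy":0.083,"dz":0,"roll":-36}
    - {"fingers":1,"dx":0.038,"dy":0.1,"dz":0,"roll":-45}
    - {"fingers":1,"dx":0.054,"dy":0.115,"dz":0,"roll":-54}
    - {"fingers":1,"dx":0.072,"dy":0.127,"dz":0,"roll":-63}
    - {"fingers":1,"dx":0.092,"dy":0.136,"dz":0,"roll":-71.5}

```text
time: 4.2
tool_pos: [0.5983, 0.2725, 0.1595]
tcp_rot: [-2.363, -2.058, -0.018]
wrist_force: [-0.9, 25.0, -1.5]
width: 0.227
grip_force: 25.4
```

step_arm:
  commands:
    - {"fingers":1,"dx":0,"dy":0,"dz":0,"roll":0}
    - {"fingers":1,"dx":0,"dy":0,"dz":0,"roll":0}
    - {"fingers":1,"dx":0,"dy":0,"dz":0,"roll":0}

```text
time: 4.58
tool_pos: [0.5992, 0.2723, 0.1595]
tcp_rot: [-2.37, -2.055, -0.02]
wrist_force: [5.3, 19.6, -4.8]
width: 0.224
grip_force: 26.0
```

```bash
python3 -c "
from h import *
rel([(.597,.266,.158,-8)])
for n in ('scene','side'):
  snap(n,n+'1'); im,w=cloud(n+'1')
  for nm,c,r,lo,hi in (('post',(.62,.404),.04,.115,.15),('arm',(.6085,.335),.03,.1,.16),('cam',(.597,.266),.05,.134,.147)):
    m=(np.hypot(w[...,0]-c[0],w[...,1]-c[1])<r)&(w[...,2]>lo)&(w[...,2]<hi); p=w[m]
    print(n,nm,len(p),np.median(p,0).round(3),np.percentile(p,2,axis=0).round(3),np.percentile(p,98,axis=0).round(3)) if len(p) else 0
"
```

```text
pos [0.5992 0.2723 0.1595] yaw -8.1 tilt [ 0.006  0.012 -1.   ] q6 0.52 t 4.575 F [ 5.3  19.55 -4.85] w 0.224
[-0.0066 -0.0013  0.0014] roll -0.1
scene post 120 [0.625 0.4   0.135] [0.604 0.368 0.116] [0.637 0.418 0.146]
scene arm 57 [0.615 0.337 0.127] [0.603 0.315 0.118] [0.621 0.359 0.131]
scene cam 278 [0.604 0.251 0.142] [0.573 0.221 0.135] [0.627 0.292 0.147]
side post 73 [0.607 0.4   0.133] [0.601 0.367 0.116] [0.636 0.415 0.144]
side arm 40 [0.604 0.348 0.125] [0.6   0.322 0.116] [0.614 0.364 0.128]
side cam 288 [0.591 0.254 0.141] [0.572 0.224 0.134] [0.622 0.298 0.146]
```

step_arm:
  commands:
    - {"fingers":-1,"dx":-0.005,"dy":0,"dz":0,"roll":0}
    - {"fingers":-1,"dx":-0.005,"dy":0,"dz":0,"roll":0}
    - {"fingers":-1,"dx":-0.005,"dy":0,"dz":0,"roll":0}
    - {"fingers":-1,"dx":-0.005,"dy":0,"dz":0,"roll":0}
    - {"fingers":-1,"dx":-0.005,"dy":0,"dz":-0.05,"roll":0}
    - {"fingers":-1,"dx":-0.005,"dy":0,"dz":-0.1,"roll":0}
    - {"fingers":-1,"dx":0.05,"dy":0,"dz":-0.12,"roll":0}
    - {"fingers":-1,"dx":0.1,"dy":0,"dz":-0.12,"roll":0}

```text
time: 5.68
tool_pos: [0.613, 0.3656, 0.2827]
tcp_rot: [2.374, 2.055, 0.011]
wrist_force: [0.6, -0.4, -0.6]
width: 0.998
grip_force: 0.0
```

```bash
python3 -c "
from h import *
rel([(.597,.266,.158,-8)])
for n in ('scene','side','wrist'):
  snap(n,n+'2'); im,w=cloud(n+'2')
  for nm,c,r,lo,hi in (('foot',(.62,.404),.06,.006,.03),('post',(.62,.404),.04,.115,.15),('knob',(.599,.27),.03,.16,.2),('knobtop',(.599,.27),.03,.19,.2),('cam',(.597,.266),.07,.137,.147)):
    m=(np.hypot(w[...,0]-c[0],w[...,1]-c[1])<r)&(w[...,2]>lo)&(w[...,2]<hi); p=w[m]
    if len(p):
      a,b=np.percentile(p,2,axis=0),np.percentile(p,98,axis=0);print(n,nm,len(p),np.median(p,0).round(4),((a+b)/2).round(4),(b-a).round(3))
    if nm=='cam' and len(p): print(cv2.minAreaRect(p[:,:2].astype('float32')))
"
```

```text
pos [0.613  0.3656 0.2827] yaw -8.2 tilt [ 0.006  0.003 -1.   ] q6 0.65 t 5.675 F [ 0.57 -0.43 -0.62] w 0.998
[-0.1014 -0.0023  0.1243] roll -0.2
scene foot 363 [0.6298 0.3988 0.0144] [0.6245 0.4042 0.0168] [0.075 0.082 0.019]
scene post 178 [0.6211 0.3963 0.1333] [0.6198 0.392  0.1325] [0.034 0.051 0.027]
scene knob 96 [0.601 0.264 0.184] [0.5997 0.2679 0.1801] [0.018 0.017 0.035]
scene knobtop 36 [0.599  0.2673 0.1951] [0.6    0.269  0.1945] [0.016 0.017 0.008]
scene cam 251 [0.6051 0.2559 0.1425] [0.6001 0.2615 0.142 ] [0.052 0.068 0.009]
((0.5978503823280334, 0.26193344593048096), (0.07867075502872467, 0.05266626924276352), 80.71453094482422)
side foot 264 [0.6029 0.3994 0.0131] [0.6002 0.4059 0.0174] [0.046 0.082 0.019]
side post 179 [0.6135 0.3972 0.1321] [0.6183 0.3926 0.1308] [0.034 0.05  0.028]
side knob 107 [0.5968 0.2635 0.1817] [0.5984 0.2672 0.1791] [0.018 0.017 0.033]
side knobtop 36 [0.598  0.2672 0.1935] [0.5988 0.2675 0.1933] [0.018 0.017 0.005]
side cam 254 [0.5924 0.2583 0.1412] [0.5984 0.2675 0.1419] [0.053 0.065 0.009]
((0.5984155535697937, 0.2645961046218872), (0.07467454671859741, 0.05140465125441551), 80.07408142089844)
wrist foot 2353 [0.6211 0.4261 0.0142] [0.6188 0.4137 0.014 ] [0.082 0.079 0.004]
wrist post 1822 [0.617  0.4072 0.1363] [0.6187 0.3978 0.1355] [0.032 0.061 0.02 ]
wrist knob 794 [0.5992 0.2792 0.1902] [0.5989 0.2746 0.1791] [0.019 0.017 0.034]
wrist knobtop 403 [0.5988 0.275  0.195 ] [0.5988 0.2739 0.1935] [0.018 0.017 0.006]
wrist cam 2162 [0.6015 0.2847 0.1422] [0.599  0.275  0.1425] [0.053 0.062 0.008]
((0.5987350940704346, 0.27353402972221375), (0.06511789560317993, 0.05198512598872185), 81.91477966308594)
```

View pics/wrist2.png

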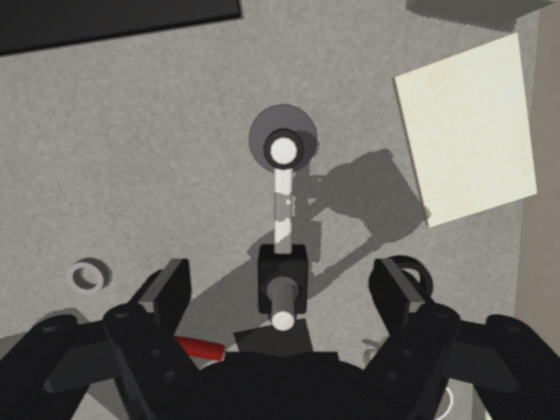

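The wrist view shows the post at (284,150) and the knob at (283,320), with the arm pointing at the mat at (275,340). The box and knob put the arm angle at about 1.42 rad against the 1.405 wanted, which is close enough. Next is the rack.

```bash
python3 -c "
from h import *
rel([(.613+(.478-.613)*k/2,.366+(-.36-.366)*k/2,.27,-8.2-73.8*k/2) for k in (1,2)])"
```

```text
pos [0.6109 0.3663 0.2778] yaw -8.0 tilt [-0. -0. -1.] q6 0.64 t 5.825 F [-0.44 -1.12  0.04] w 1.001
[-0.3689 -0.0143  0.0079] roll 37.1
[-0.7377 -0.0307  0.0079] roll 74.0
```

step_arm:
  commands:
    - {"fingers":-1,"dx":-0.055,"dy":0,"dz":0,"roll":5}
    - {"fingers":-1,"dx":-0.115,"dy":0,"dz":0,"roll":11}
    - {"fingers":-1,"dx":-0.175,"dy":-0.01,"dz":0,"roll":17}
    - {"fingers":-1,"dx":-0.235,"dy":-0.01,"dz":0,"roll":23}
    - {"fingers":-1,"dx":-0.295,"dy":-0.01,"dz":0,"roll":29}
    - {"fingers":-1,"dx":-0.355,"dy":-0.015,"dz":0,"roll":35}
    - {"fingers":-1,"dx":-0.415,"dy":-0.02,"dz":0,"roll":41}
    - {"fingers":-1,"dx":-0.47,"dy":-0.02,"dz":0,"roll":47}

```text
time: 6.82
tool_pos: [0.5229, -0.1009, 0.2781]
tcp_rot: [2.999, 0.934, -0.001]
wrist_force: [0.6, 0.1, 1.3]
width: 0.994
grip_force: 0.0
```

```bash
python3 -c "
from h import *
rel([(.478,-.36,.27,-82)])"
```

```text
pos [ 0.5229 -0.1009  0.2781] yaw -55.4 tilt [-0.    -0.001 -1.   ] q6 0.73 t 6.825 F [0.6  0.07 1.29] w 0.994
[-0.184   0.1878  0.0083] roll 26.6
```

step_arm:
  commands:
    - {"fingers":-1,"dx":-0.04,"dy":0.04,"dz":0.008,"roll":6}
    - {"fingers":-1,"dx":-0.08,"dy":0.08,"dz":0.008,"roll":13}
    - {"fingers":-1,"dx":-0.12,"dy":0.12,"dz":0.008,"roll":20}
    - {"fingers":-1,"dx":-0.16,"dy":0.165,"dz":0.008,"roll":26}
    - {"fingers":-1,"dx":-0.184,"dy":0.188,"dz":0.008,"roll":26.6}
    - {"fingers":-1,"dx":-0.184,"dy":0.188,"dz":0.008,"roll":26.6}
    - {"fingers":-1,"dx":-0.184,"dy":0.188,"dz":0.008,"roll":26.6}

```text
time: 7.7
tool_pos: [0.4805, -0.3572, 0.2698]
tcp_rot: [-3.132, -0.225, 0.001]
wrist_force: [-0.7, 0.5, -0.5]
width: 0.999
grip_force: 0.0
```

```bash
python3 -c "
from h import *
rel([(.478,-.36,.069,-82)])
snap('wrist','w3'); im,w=cloud('w3')
for nm,c in (('A',(.478,-.358)),('B',(.597,-.340))):
    m=(np.hypot(w[...,0]-c[0],w[...,1]-c[1])<.03)&(w[...,2]>.126)&(w[...,2]<.14); p=w[m]
    if len(p): a,b=p.min(0),p.max(0);print(nm,len(p),((a+b)/2).round(4),(b-a).round(3),cv2.minEnclosingCircle(p[:,:2].astype('float32')))
"
```

```text
pos [ 0.4805 -0.3572  0.2698] yaw -81.8 tilt [-0.001  0.001 -1.   ] q6 0.75 t 7.7 F [-0.69  0.52 -0.49] w 0.999
[-0.0027  0.0026  0.2008] roll 0.2
A 803 [ 0.4772 -0.3576  0.1293] [0.031 0.031 0.007] ((0.47672703862190247, -0.35755160450935364), 0.015837451443076134)
B 1161 [ 0.5951 -0.3392  0.1292] [0.031 0.031 0.006] ((0.5951915979385376, -0.3393591344356537), 0.015820613130927086)
```

View pics/w3.png

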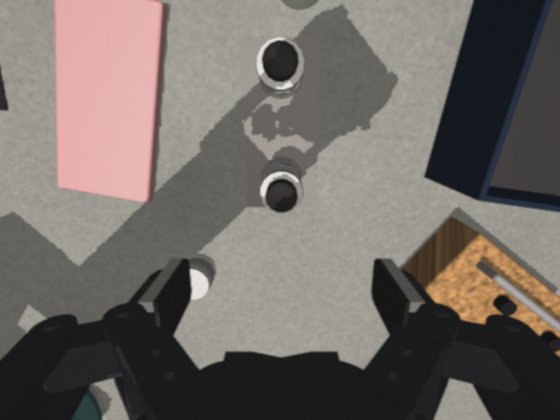

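The wrist view shows cap A at (282,195) between the fingers, cap B at (280,60), the tin at (200,280) on the left, and a cork block on the right. I'll check the clearance.

```bash
python3 -c "
from h import *
rel([(.477,-.3575,.069,-82)])
for n in ('w3','scene2'):
  im,w=cloud(n)
  m=(w[...,2]>.04)&(w[...,2]<.25)&(abs(w[...,0]-.477)<.08)&(w[...,1]<-.385)&(w[...,1]>-.5); p=w[m]
  print(n,len(p), p[np.argsort(-p[:,1])[:3]].round(3), p[:,2].max() if len(p) else 0)
"
```

```text
pos [ 0.4809 -0.3568  0.27  ] yaw -81.7 tilt [-0.001  0.001 -1.   ] q6 0.75 t 7.75 F [ 0.33 -0.11  0.39] w 0.996
[-0.0038  0.0003  0.201 ] roll 0.3
w3 0 [] 0
scene2 0 [] 0
```

step_arm:
  commands:
    - {"fingers":-1,"dx":-0.0035,"dy":0,"dz":0.05,"roll":0}
    - {"fingers":-1,"dx":-0.0035,"dy":0,"dz":0.1,"roll":0}

```text
time: 8.0
tool_pos: [0.4787, -0.3572, 0.1705]
tcp_rot: [3.131, 0.229, 0.004]
wrist_force: [-0.2, -0.2, -0.3]
width: 1.002
grip_force: 0.0
```

step_arm:
  commands:
    - {"fingers":-1,"dx":0,"dy":0,"dz":0.05,"roll":0}
    - {"fingers":-1,"dx":0,"dy":0,"dz":0.1,"roll":0}
    - {"fingers":-1,"dx":0,"dy":0,"dz":0.1,"roll":0}
    - {"fingers":1,"dx":0,"dy":0,"dz":0.1,"roll":0}
    - {"fingers":1,"dx":0,"dy":0,"dz":0.1,"roll":0}
    - {"fingers":1,"dx":0,"dy":0,"dz":0.1,"roll":0}
    - {"fingers":1,"dx":0,"dy":0,"dz":0.1,"roll":0}
  squeeze: 60

```text
time: 8.88
tool_pos: [0.4798, -0.3588, 0.0738]
tcp_rot: [3.131, 0.226, 0.006]
wrist_force: [0.3, 3.4, 5.6]
width: 0.512
grip_force: 60.3
```

step_arm:
  commands:
    - {"fingers":1,"dx":0,"dy":0,"dz":-0.02,"roll":0}
    - {"fingers":1,"dx":0,"dy":0,"dz":-0.05,"roll":0}
    - {"fingers":1,"dx":0,"dy":0,"dz":-0.09,"roll":0}
    - {"fingers":1,"dx":0,"dy":0,"dz":-0.09,"roll":0}
    - {"fingers":1,"dx":0,"dy":0,"dz":-0.09,"roll":0}
    - {"fingers":1,"dx":0,"dy":0,"dz":-0.09,"roll":0}

```text
time: 9.62
tool_pos: [0.4763, -0.3569, 0.1576]
tcp_rot: [-3.13, -0.226, 0.006]
wrist_force: [-0.5, 0.1, -6.1]
width: 0.508
grip_force: 63.7
```

```bash
python3 -c "
from h import *
im,w=cloud('w3')
hsv=cv2.cvtColor(im,cv2.COLOR_BGR2HSV);m=(hsv[...,1]>60)&((hsv[...,0]>165)|(hsv[...,0]<6))&(abs(w[...,2]-.02)<.006)
p=w[m];print(len(p),p.min(0),p.max(0))
F=[]
for i in range(6):
  snap('wrist','w4');F.append(read_state()['wrist_force'])
print(np.mean(F,0),np.std(F,0))
im,w=cloud('w4')
rel([(.4775,-.12,.16,-82),(.4775,-.12,.081,-82),(.4775,-.13,.081,-90)])
p=w[(w[...,2]<.25)&(w[...,2]>.03)&(abs(w[...,0]-.478)<.04)&(abs(w[...,1]+.357)<.04)];print(len(p),p.min(0),p.max(0))
"
```

```text
10136 [ 0.41568159 -0.19852274  0.01400049] [ 0.65283014 -0.06892672  0.02364352]
[ 0.18492615 -0.10435481 -6.36576625] [0.52006894 0.43202248 0.38576456]
pos [ 0.4776 -0.3579  0.1595] yaw -81.7 tilt [-0.001  0.001 -1.   ] q6 0.74 t 9.925 F [-0.18 -0.15 -6.59] w 0.509
[ 0.0341 -0.2354 -0.0003] roll 0.3
[ 0.0342 -0.2353  0.0787] roll 0.3
[ 0.0327 -0.2255  0.0787] roll 8.3
32796 [ 0.45868867 -0.39699941  0.09560389] [ 0.49832166 -0.31700142  0.24999959]
```

step_arm:
  commands:
    - {"fingers":1,"dx":0.005,"dy":-0.025,"dz":0,"roll":0}
    - {"fingers":1,"dx":0.011,"dy":-0.075,"dz":0,"roll":0}
    - {"fingers":1,"dx":0.018,"dy":-0.125,"dz":0,"roll":0}
    - {"fingers":1,"dx":0.025,"dy":-0.175,"dz":0,"roll":0}
    - {"fingers":1,"dx":0.03,"dy":-0.21,"dz":0,"roll":0}
    - {"fingers":1,"dx":0.0325,"dy":-0.2255,"dz":0.02,"roll":0}
    - {"fingers":1,"dx":0.0325,"dy":-0.2255,"dz":0.05,"roll":0}
    - {"fingers":1,"dx":0.0325,"dy":-0.2255,"dz":0.068,"roll":0}

```text
time: 10.92
tool_pos: [0.4765, -0.129, 0.091]
tcp_rot: [-3.132, -0.228, 0.003]
wrist_force: [-0.3, 0.1, -7.6]
width: 0.503
grip_force: 63.8
```

step_arm:
  commands:
    - {"fingers":1,"dx":0,"dy":0,"dz":0,"roll":0}
    - {"fingers":1,"dx":0,"dy":0,"dz":0,"roll":0}
    - {"fingers":1,"dx":0,"dy":0,"dz":0.002,"roll":0}
    - {"fingers":1,"dx":0,"dy":0,"dz":0.004,"roll":0}
    - {"fingers":1,"dx":0,"dy":0,"dz":0.004,"roll":0}

```text
time: 11.55
tool_pos: [0.4776, -0.1304, 0.0884]
tcp_rot: [3.133, 0.226, 0.0]
wrist_force: [-0.5, 0.9, -7.0]
width: 0.513
grip_force: 63.8
```

```bash
python3 -c "
from h import *
rel([(.4775,-.13,.084,-82)])
snap('scene','s3');snap('side','d3')
for n in ('s3','d3'):
  im,w=cloud(n);m=(np.hypot(w[...,0]-.4775,w[...,1]+.13)<.04)&(w[...,2]>-.01)&(w[...,2]<.07)
  p=w[m&(w[...,2]>.023)]; print(n,len(p),p.min(0),p.max(0))
b=np.hstack([cv2.imread('pics/s3.png')[180:340,130:350],cv2.imread('pics/d3.png')[200:360,200:420]])
cv2.imwrite('pics/c3.png',cv2.resize(b,None,fx=1.8,fy=1.8))
"
```

```text
pos [ 0.4776 -0.1304  0.0884] yaw -81.7 tilt [ 0. -0. -1.] q6 1.11 t 11.55 F [-0.46  0.9  -7.03] w 0.513
[-0.0001 -0.0004  0.0044] roll 0.3
s3 176 [ 0.43907266 -0.16535988  0.02315802] [ 0.51288119 -0.09580401  0.06908522]
d3 221 [ 0.44000657 -0.15546067  0.0230039 ] [ 0.50883487 -0.12070201  0.06982254]
```

View pics/c3.png

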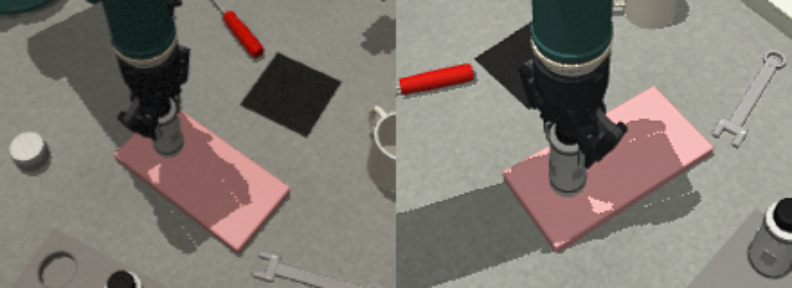

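The beacon hangs upright just above the left end of the pad, at (168,140) and (568,180) in the crop. I'll lower it until it touches.

step_arm:
  commands:
    - {"fingers":1,"dx":0,"dy":0,"dz":0.0015,"roll":0}
    - {"fingers":1,"dx":0,"dy":0,"dz":0.003,"roll":0}
    - {"fingers":1,"dx":0,"dy":0,"dz":0.003,"roll":0}

```text
time: 12.02
tool_pos: [0.4774, -0.1302, 0.085]
tcp_rot: [-3.133, -0.226, 0.001]
wrist_force: [0.3, -0.4, -7.2]
width: 0.512
grip_force: 63.8
```

step_arm:
  commands:
    - {"fingers":1,"dx":0,"dy":0,"dz":0.001,"roll":0}
    - {"fingers":1,"dx":0,"dy":0,"dz":0.002,"roll":0}
    - {"fingers":1,"dx":0,"dy":0,"dz":0.002,"roll":0}

```text
time: 12.4
tool_pos: [0.478, -0.1303, 0.0839]
tcp_rot: [3.133, 0.226, 0.001]
wrist_force: [-0.7, 2.0, -0.3]
width: 0.511
grip_force: 64.3
```

step_arm:
  commands:
    - {"fingers":-1,"dx":0,"dy":0,"dz":0,"roll":0}
    - {"fingers":-1,"dx":0,"dy":0,"dz":0,"roll":0}
    - {"fingers":-1,"dx":0,"dy":0,"dz":0,"roll":0}
    - {"fingers":-1,"dx":0,"dy":0,"dz":0,"roll":0}
    - {"fingers":-1,"dx":0,"dy":0,"dz":-0.05,"roll":0}
    - {"fingers":-1,"dx":0,"dy":0,"dz":-0.11,"roll":0}
    - {"fingers":-1,"dx":0,"dy":0,"dz":-0.15,"roll":0}
    - {"fingers":-1,"dx":0,"dy":0,"dz":-0.16,"roll":0}

```text
time: 13.4
tool_pos: [0.4796, -0.1309, 0.2471]
tcp_rot: [3.131, 0.226, 0.01]
wrist_force: [0.1, -0.4, 0.3]
width: 0.999
grip_force: 0.0
```

```bash
python3 -c "
from h import *
rel([(.595,-.3395,.23,-82),(.595,-.3395,.071,-82)])
snap('wrist','w5'); im,w=cloud('w5')
m=(np.hypot(w[...,0]-.4775,w[...,1]+.13)<.04)&(w[...,2]>.132)&(w[...,2]<.15); p=w[m]
print(len(p),(p.max(0)+p.min(0))/2,cv2.minEnclosingCircle(p[:,:2].astype('float32')),p[:,2].max())
"
```

```text
pos [ 0.4796 -0.1309  0.2471] yaw -81.7 tilt [ 0.007 -0.002 -1.   ] q6 1.11 t 13.4 F [ 0.08 -0.38  0.27] w 0.999
[0.0841 0.2229 0.0183] roll 0.3
[0.0831 0.2225 0.1773] roll 0.3
1039 [ 0.4753071  -0.1288448   0.13710183] ((0.47504013776779175, -0.12882423400878906), 0.015771409496665) 0.14196526396136716
```

step_arm:
  commands:
    - {"fingers":-1,"dx":0.018,"dy":0.05,"dz":0,"roll":0}
    - {"fingers":-1,"dx":0.038,"dy":0.1,"dz":0,"roll":0}
    - {"fingers":-1,"dx":0.057,"dy":0.15,"dz":0,"roll":0}
    - {"fingers":-1,"dx":0.075,"dy":0.2,"dz":0,"roll":0}
    - {"fingers":-1,"dx":0.0835,"dy":0.2225,"dz":0,"roll":0}
    - {"fingers":-1,"dx":0.0835,"dy":0.2225,"dz":0.02,"roll":0}
    - {"fingers":-1,"dx":0.0835,"dy":0.2225,"dz":0.02,"roll":0}

```text
time: 14.32
tool_pos: [0.5895, -0.3362, 0.2178]
tcp_rot: [-3.128, -0.226, 0.011]
wrist_force: [0.2, -0.5, 0.1]
width: 0.999
grip_force: 0.0
```

```bash
python3 -c "
from h import *
snap('wrist','w6'); im,w=cloud('w6')
m=(np.hypot(w[...,0]-.595,w[...,1]+.34)<.03)&(w[...,2]>.125)&(w[...,2]<.14); p=w[m]
c,r=cv2.minEnclosingCircle(p[:,:2].astype('float32'));print(len(p),c,r)
rel([(.595,-.3395,.07,-82),(c[0],c[1],.07,-82)])
m=(w[...,2]>.05)&(w[...,2]<.2)&(np.hypot(w[...,0]-.595,w[...,1]+.34)>.035)&(np.hypot(w[...,0]-.595,w[...,1]+.34)<.1); p=w[m];print(len(p),p.min(0) if len(p) else 0,p.max(0) if len(p) else 0)
"
```

```text
1200 (0.5955733060836792, -0.3393998444080353) 0.015941789373755455
pos [ 0.5902 -0.3363  0.2196] yaw -81.7 tilt [-0.005  0.004 -1.   ] q6 0.87 t 14.375 F [-0.12 -0.32 -0.21] w 1.001
[0.005  0.0045 0.1496] roll 0.3
[0.0056 0.0045 0.1496] roll 0.3
1164 [ 0.67315238 -0.37025683  0.05000386] [ 0.69484239 -0.32050036  0.07757335]
```

step_arm:
  commands:
    - {"fingers":-1,"dx":0.004,"dy":0.003,"dz":0.0,"roll":0}
    - {"fingers":-1,"dx":0.004,"dy":0.003,"dz":0.02,"roll":0}

```text
time: 14.62
tool_pos: [0.5986, -0.3413, 0.206]
tcp_rot: [3.13, 0.228, 0.008]
wrist_force: [0.9, -0.7, 0.5]
width: 0.998
grip_force: 0.0
```

```bash
python3 -c "
from h import *
rel([(.5955,-.3395,.07,-82)])"
```

```text
pos [ 0.5986 -0.3413  0.206 ] yaw -81.7 tilt [ 0.006 -0.003 -1.   ] q6 0.87 t 14.625 F [ 0.89 -0.71  0.49] w 0.998
[-0.0035 -0.0028  0.136 ] roll 0.3
```

step_arm:
  commands:
    - {"fingers":-1,"dx":-0.0025,"dy":-0.002,"dz":0.03,"roll":0}
    - {"fingers":-1,"dx":-0.0025,"dy":-0.002,"dz":0.08,"roll":0}
    - {"fingers":-1,"dx":-0.0025,"dy":-0.002,"dz":0.13,"roll":0}
    - {"fingers":-1,"dx":-0.0025,"dy":-0.002,"dz":0.13,"roll":0}
    - {"fingers":1,"dx":-0.0025,"dy":-0.002,"dz":0.13,"roll":0}
    - {"fingers":1,"dx":-0.0025,"dy":-0.002,"dz":0.13,"roll":0}
    - {"fingers":1,"dx":-0.0025,"dy":-0.002,"dz":0.13,"roll":0}
    - {"fingers":1,"dx":-0.0025,"dy":-0.002,"dz":0.13,"roll":0}
  squeeze: 60

```text
time: 15.62
tool_pos: [0.5959, -0.3401, 0.077]
tcp_rot: [3.131, 0.226, 0.007]
wrist_force: [-0.6, 2.3, 6.6]
width: 0.507
grip_force: 61.5
```

step_arm:
  commands:
    - {"fingers":1,"dx":0,"dy":0,"dz":-0.02,"roll":0}
    - {"fingers":1,"dx":0,"dy":0,"dz":-0.05,"roll":0}
    - {"fingers":1,"dx":0,"dy":0,"dz":-0.09,"roll":0}
    - {"fingers":1,"dx":0,"dy":0,"dz":-0.09,"roll":0}
    - {"fingers":1,"dx":0,"dy":0,"dz":-0.09,"roll":0}
    - {"fingers":1,"dx":0,"dy":0,"dz":-0.09,"roll":0}

```text
time: 16.38
tool_pos: [0.5923, -0.3383, 0.1606]
tcp_rot: [-3.131, -0.226, 0.006]
wrist_force: [0.5, 0.4, -3.9]
width: 0.508
grip_force: 62.4
```

```bash
python3 -c "
from h import *
F=[]
for i in range(6):
  read_camera('wrist');F.append(read_state()['wrist_force'])
print(np.mean(F,0),np.std(F,0))
rel([(.598,-.133,.16,-82),(.598,-.133,.09,-82)])
"
```

```text
[-0.12650693 -0.03907039 -3.5288577 ] [0.33674237 0.44539022 0.44768559]
pos [ 0.5936 -0.339   0.1624] yaw -81.7 tilt [-0.001  0.001 -1.   ] q6 0.87 t 16.675 F [ 0.2   0.42 -2.86] w 0.506
[ 0.034  -0.2032  0.0026] roll 0.3
[ 0.0341 -0.2032  0.0726] roll 0.3
```

B weighs 3.5 N and A weighed 6.4 N, so B is the lighter. It goes on the right end of the pad.

step_arm:
  commands:
    - {"fingers":1,"dx":0.005,"dy":-0.025,"dz":0,"roll":0}
    - {"fingers":1,"dx":0.012,"dy":-0.07,"dz":0,"roll":0}
    - {"fingers":1,"dx":0.02,"dy":-0.12,"dz":0,"roll":0}
    - {"fingers":1,"dx":0.027,"dy":-0.165,"dz":0,"roll":0}
    - {"fingers":1,"dx":0.032,"dy":-0.193,"dz":0,"roll":0}
    - {"fingers":1,"dx":0.034,"dy":-0.203,"dz":0.02,"roll":0}
    - {"fingers":1,"dx":0.034,"dy":-0.203,"dz":0.05,"roll":0}
    - {"fingers":1,"dx":0.034,"dy":-0.203,"dz":0.07,"roll":0}

```text
time: 17.68
tool_pos: [0.5968, -0.133, 0.0906]
tcp_rot: [-3.133, -0.227, 0.005]
wrist_force: [-0.5, -0.0, -4.0]
width: 0.505
grip_force: 62.4
```

step_arm:
  commands:
    - {"fingers":1,"dx":0,"dy":0,"dz":0,"roll":0}
    - {"fingers":1,"dx":0,"dy":0,"dz":0.001,"roll":0}
    - {"fingers":1,"dx":0,"dy":0,"dz":0.002,"roll":0}
    - {"fingers":1,"dx":0,"dy":0,"dz":0.002,"roll":0}

```text
time: 18.18
tool_pos: [0.599, -0.1338, 0.0923]
tcp_rot: [3.133, 0.226, 0.003]
wrist_force: [-0.3, 0.3, -3.1]
width: 0.506
grip_force: 62.4
```

step_arm:
  commands:
    - {"fingers":1,"dx":0,"dy":0,"dz":0.0015,"roll":0}
    - {"fingers":1,"dx":0,"dy":0,"dz":0.003,"roll":0}
    - {"fingers":1,"dx":0,"dy":0,"dz":0.003,"roll":0}

```text
time: 18.55
tool_pos: [0.5981, -0.1334, 0.0881]
tcp_rot: [-3.133, -0.226, 0.001]
wrist_force: [-0.5, 1.0, -3.8]
width: 0.504
grip_force: 62.4
```

step_arm:
  commands:
    - {"fingers":1,"dx":0,"dy":0,"dz":0.001,"roll":0}
    - {"fingers":1,"dx":0,"dy":0,"dz":0.002,"roll":0}
    - {"fingers":1,"dx":0,"dy":0,"dz":0.002,"roll":0}

```text
time: 18.92
tool_pos: [0.5986, -0.1334, 0.0871]
tcp_rot: [3.133, 0.227, 0.001]
wrist_force: [-0.9, 2.2, 2.5]
width: 0.499
grip_force: 62.9
```

Contact came at 0.087, as expected. Release and rise, then go back to A.

step_arm:
  commands:
    - {"fingers":-1,"dx":0,"dy":0,"dz":0,"roll":0}
    - {"fingers":-1,"dx":0,"dy":0,"dz":0,"roll":0}
    - {"fingers":-1,"dx":0,"dy":0,"dz":0,"roll":0}
    - {"fingers":-1,"dx":0,"dy":0,"dz":0,"roll":0}
    - {"fingers":-1,"dx":0,"dy":0,"dz":-0.05,"roll":0}
    - {"fingers":-1,"dx":0,"dy":0,"dz":-0.11,"roll":0}
    - {"fingers":-1,"dx":0,"dy":0,"dz":-0.13,"roll":0}
    - {"fingers":-1,"dx":0,"dy":0,"dz":-0.13,"roll":0}

```text
time: 19.92
tool_pos: [0.5996, -0.1337, 0.2185]
tcp_rot: [3.132, 0.226, 0.006]
wrist_force: [0.5, -0.9, -0.5]
width: 1.002
grip_force: 0.0
```

```bash
python3 -c "
from h import *
rel([(.477,-.1295,.217,-82)])"
```

```text
pos [ 0.5996 -0.1337  0.2185] yaw -81.7 tilt [ 0.004 -0.001 -1.   ] q6 1.17 t 19.925 F [ 0.48 -0.93 -0.48] w 1.002
[-0.1207 -0.0218  0.0009] roll 0.3
```

step_arm:
  commands:
    - {"fingers":-1,"dx":-0.04,"dy":-0.007,"dz":0,"roll":0}
    - {"fingers":-1,"dx":-0.09,"dy":-0.016,"dz":0,"roll":0}
    - {"fingers":-1,"dx":-0.12,"dy":-0.0217,"dz":0,"roll":0}
    - {"fingers":-1,"dx":-0.12,"dy":-0.0217,"dz":0,"roll":0}
    - {"fingers":-1,"dx":-0.12,"dy":-0.0217,"dz":0,"roll":0}
    - {"fingers":-1,"dx":-0.12,"dy":-0.0217,"dz":0,"roll":0}

```text
time: 20.68
tool_pos: [0.4771, -0.1292, 0.2156]
tcp_rot: [-3.133, -0.227, 0.001]
wrist_force: [0.2, -0.1, -0.9]
width: 1.003
grip_force: 0.0
```

```bash
python3 -c "
from h import *
rel([(.477,-.1295,.085,-82)])
snap('wrist','w7'); im,w=cloud('w7')
for n,c in (('A',(.477,-.13)),('B',(.598,-.133))):
  p=w[(np.hypot(w[...,0]-c[0],w[...,1]-c[1])<.03)&(w[...,2]>.134)&(w[...,2]<.15)]
  print(n,len(p),cv2.minEnclosingCircle(p[:,:2].astype('float32')) if len(p) else 0, p[:,2].max() if len(p) else 0)
m=(im.max(2)<45)&(abs(w[...,2]-.003)<.01);p=w[m];print(len(p),p.min(0),p.max(0))
"
```

```text
pos [ 0.4771 -0.1292  0.2156] yaw -81.7 tilt [-0.001  0.    -1.   ] q6 1.11 t 20.675 F [ 0.25 -0.12 -0.91] w 1.003
[0.     0.0003 0.1306] roll 0.3
A 1302 ((0.4748832583427429, -0.12884850800037384), 0.01602006144821644) 0.14224262438096036
B 2073 ((0.5977107882499695, -0.13209308683872223), 0.015883447602391243) 0.14258018904889264
1104 [ 0.07475611 -0.27565844  0.0006676 ] [0.62354699 0.12669712 0.01202125]
```

View pics/w7.png

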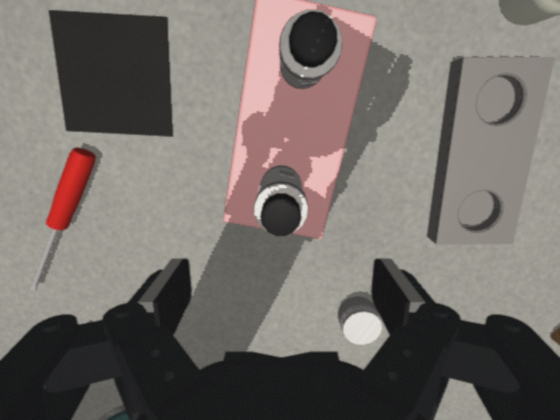

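Both beacons stand upright on the pad: A's cap is at (281,214), directly between the fingers, and B's is at (312,40). The whole mat is visible at (112,72). I'll grasp A.

step_arm:
  commands:
    - {"fingers":-1,"dx":-0.001,"dy":0,"dz":0.04,"roll":0}
    - {"fingers":-1,"dx":-0.001,"dy":0,"dz":0.09,"roll":0}
    - {"fingers":-1,"dx":-0.001,"dy":0,"dz":0.131,"roll":0}
    - {"fingers":-1,"dx":-0.001,"dy":0,"dz":0.131,"roll":0}
    - {"fingers":1,"dx":-0.001,"dy":0,"dz":0.131,"roll":0}
    - {"fingers":1,"dx":-0.001,"dy":0,"dz":0.131,"roll":0}
    - {"fingers":1,"dx":-0.001,"dy":0,"dz":0.131,"roll":0}
    - {"fingers":1,"dx":-0.001,"dy":0,"dz":0.131,"roll":0}
  squeeze: 60

```text
time: 21.72
tool_pos: [0.4775, -0.1296, 0.088]
tcp_rot: [3.132, 0.226, 0.007]
wrist_force: [-0.5, 2.1, 5.9]
width: 0.507
grip_force: 60.8
```

step_arm:
  commands:
    - {"fingers":1,"dx":0,"dy":0,"dz":-0.02,"roll":0}
    - {"fingers":1,"dx":0,"dy":0,"dz":-0.05,"roll":0}
    - {"fingers":1,"dx":0,"dy":0,"dz":-0.08,"roll":0}
    - {"fingers":1,"dx":0,"dy":0,"dz":-0.08,"roll":0}
    - {"fingers":1,"dx":0,"dy":0,"dz":-0.08,"roll":0}

```text
time: 22.35
tool_pos: [0.4743, -0.129, 0.1639]
tcp_rot: [-3.133, -0.226, 0.003]
wrist_force: [-1.2, 0.1, -7.6]
width: 0.508
grip_force: 62.8
```

```bash
python3 -c "
from h import *
im,w=cloud('w7')
p=w[:150,20:200][(im.max(2)<45)[:150,20:200]];p=p[abs(p[:,2]-.003)<.01];print(cv2.minAreaRect(p[:,:2].astype('float32')))
F=[]
for i in range(3):
  read_camera('wrist');F.append(read_state()['wrist_force'])
print(np.mean(F,0))
rel([(.563,.064,.16,-82),(.563,.064,.16,-8)])
"
```

```text
((0.5615546703338623, 0.06509889662265778), (0.11524786055088043, 0.11518669873476028), 5.0463409423828125)
[-0.30940529  0.28047744 -6.35842385]
pos [ 0.474  -0.1289  0.1632] yaw -81.7 tilt [-0.004  0.001 -1.   ] q6 1.11 t 22.5 F [-0.13 -0.02 -5.63] w 0.506
[ 0.1159 -0.1781  0.0031] roll 0.3
[ 0.1159 -0.1781  0.0031] roll -73.7
```

step_arm:
  commands:
    - {"fingers":1,"dx":0.008,"dy":-0.014,"dz":0,"roll":-9}
    - {"fingers":1,"dx":0.024,"dy":-0.038,"dz":0,"roll":-18}
    - {"fingers":1,"dx":0.042,"dy":-0.066,"dz":0,"roll":-27}
    - {"fingers":1,"dx":0.061,"dy":-0.095,"dz":0,"roll":-36}
    - {"fingers":1,"dx":0.08,"dy":-0.125,"dz":0,"roll":-45}
    - {"fingers":1,"dx":0.098,"dy":-0.152,"dz":0,"roll":-55}
    - {"fingers":1,"dx":0.109,"dy":-0.17,"dz":0,"roll":-65}
    - {"fingers":1,"dx":0.115,"dy":-0.1785,"dz":0.01,"roll":-73}

```text
time: 23.5
tool_pos: [0.5642, 0.0651, 0.1545]
tcp_rot: [-2.378, -2.053, -0.0]
wrist_force: [-0.1, -0.2, -6.2]
width: 0.502
grip_force: 62.8
```

step_arm:
  commands:
    - {"fingers":1,"dx":0,"dy":0,"dz":0.012,"roll":0}
    - {"fingers":1,"dx":0,"dy":0,"dz":0.015,"roll":0}
    - {"fingers":1,"dx":0,"dy":0,"dz":0.015,"roll":0}
    - {"fingers":1,"dx":0,"dy":0,"dz":0.015,"roll":0}
    - {"fingers":1,"dx":0,"dy":0,"dz":0.015,"roll":0}

```text
time: 24.12
tool_pos: [0.564, 0.0636, 0.1409]
tcp_rot: [2.384, 2.044, 0.001]
wrist_force: [0.2, -0.4, -7.4]
width: 0.507
grip_force: 62.8
```

```bash
python3 -c "
from h import *
rel([(.562,.0645,.138,-8)])
for n in ('scene','side'):
  snap(n,n+'9');im,w=cloud(n+'9');m=(np.hypot(w[...,0]-.562,w[...,1]-.063)<.035)&(w[...,2]>.02)&(w[...,2]<.125);p=w[m]
  print(n,len(p),np.percentile(p,1,axis=0).round(4),np.percentile(p,99,axis=0).round(4),p[:,2].min())
  lo=p[p[:,2]<.11];print(np.percentile(lo,1,axis=0),np.percentile(lo,99,axis=0))
b=np.hstack([cv2.imread('pics/scene9.png')[90:330,180:420],cv2.imread('pics/side9.png')[90:330,150:390]])
cv2.imwrite('pics/c9.png',cv2.resize(b,None,fx=1.6,fy=1.6))
"
```

```text
pos [0.564  0.0636 0.1409] yaw -8.8 tilt [ 0.001  0.    -1.   ] q6 0.22 t 24.125 F [ 0.16 -0.39 -7.4 ] w 0.507
[ 0.0006 -0.0021  0.0029] roll -0.8
scene 171 [0.5504 0.0359 0.0745] [0.5853 0.0668 0.1242] 0.07367241683894865
[0.55035205 0.03613597 0.07442394] [0.58532231 0.06640103 0.1092553 ]
side 275 [0.5413 0.0367 0.0729] [0.5818 0.0688 0.1245] 0.07207109053827121
[0.54153099 0.03672084 0.0726315 ] [0.57903417 0.06555813 0.10933455]
```

View pics/c9.png

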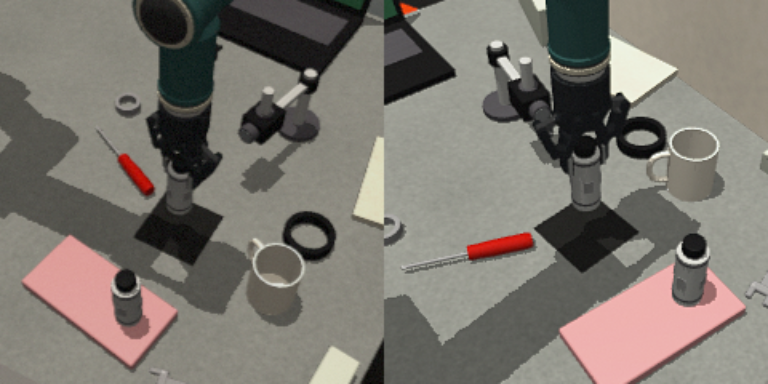

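The heavier beacon hangs upright over the mat at (178,190) in the crop, in front of the camera at (262,125). The lighter one stands on the pad at (125,297). The underside reads about 73 mm against the 70 mm needed, so I'll lower it 3 mm.

step_arm:
  commands:
    - {"fingers":1,"dx":0,"dy":0,"dz":0.003,"roll":0}
    - {"fingers":1,"dx":0,"dy":0,"dz":0.003,"roll":0}
    - {"fingers":1,"dx":0,"dy":0,"dz":0.003,"roll":0}
    - {"fingers":1,"dx":0,"dy":0,"dz":0.003,"roll":0}
    - {"fingers":1,"dx":0,"dy":0,"dz":0.003,"roll":0}

```text
time: 24.85
tool_pos: [0.5637, 0.0638, 0.1373]
tcp_rot: [2.384, 2.046, 0.0]
wrist_force: [-0.1, 0.4, -6.7]
width: 0.51
grip_force: 62.8
```

```bash
python3 -c "
from h import *
rel([(.5635,.0645,.138,-8)])
print(finish_job())"
```

```text
pos [0.5637 0.0638 0.1373] yaw -8.7 tilt [ 0. -0. -1.] q6 0.22 t 24.85 F [-0.06  0.41 -6.71] w 0.51
[ 0.0006 -0.0002 -0.0007] roll -0.7
the job is handed in; nothing more can be done
None
```

Job handed in at 24.9 s (no verdict returned): the camera arm points across the mat to within about 1°, the lighter beacon (about 0.36 kg) stands upright on the pad, and the heavier (about 0.65 kg) is held upright over the middle of the mat with mid-tube at lens height.

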